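Reagent change at the analyser

TASK

Do the reagent change: first shut the supply valve fully, then clear every spent pack out of the reagent bay into the empties tray and stand every fresh pack from the bench upright on the floor of the bay. With all packs changed, open the valve halfway, to 45 degrees, and leave it there, then press the prime button fully down and let it go. Do not knock over or push away the other things on the bench.

Things in the scene. Friction and masses are not known exactly. Their poses are not given: they have to be found in the camera images.
- fresh1: White reagent pack, body 100 (its x) x 52 (y) x 55 high; mid-top carrying rib 44 (x) x 22 (y) x 33 high, its top 88 above the underside. FRESH: a grey cap 22 across, 24 high stands on top at the +x end; 250 g. Starts on the bench. Two or three are present. Origin: centre of the underside; z up when it stands.
- fresh2: White reagent pack, body 100 (its x) x 52 (y) x 55 high; mid-top carrying rib 44 (x) x 22 (y) x 33 high, its top 88 above the underside. FRESH: a grey cap 22 across, 24 high stands on top at the +x end; 250 g. Starts on the bench. Two or three are present. Origin: centre of the underside; z up when it stands.
- fresh3: White reagent pack, body 100 (its x) x 52 (y) x 55 high; mid-top carrying rib 44 (x) x 22 (y) x 33 high, its top 88 above the underside. FRESH: a grey cap 22 across, 24 high stands on top at the +x end; 250 g. Starts on the bench. Two or three are present. Origin: centre of the underside; z up when it stands.
- spent1: White reagent pack, body 100 (its x) x 52 (y) x 55 high; mid-top carrying rib 44 (x) x 22 (y) x 33 high, its top 88 above the underside. SPENT: no cap, only a flat black hole at the +x end; 120 g. Starts in the bay. One or two are present. Origin: centre of the underside; z up when it stands.
- spent2: White reagent pack, body 100 (its x) x 52 (y) x 55 high; mid-top carrying rib 44 (x) x 22 (y) x 33 high, its top 88 above the underside. SPENT: no cap, only a flat black hole at the +x end; 120 g. Starts in the bay. One or two are present. Origin: centre of the underside; z up when it stands.
- bay: Reagent bay: fixed shallow grey tray, outside 140 (its x) x 260 (y), floor 12 above the bench, walls 6 thick rising 22 above that floor; inside 128 x 248: three packs fit side by side, length along the bay's x. A white strip with three studs, 50 high in all, lies along its +x side (x 73 to 123). Origin: centre of its underside, on the bench.
- empties: Empties tray: fixed open white box, outside 160 (its x) x 190 (its y) x 50 high, walls and floor 5 thick. Room for two packs side by side along y. Origin: centre of its underside, on the bench.
- valve (a joint): Ball valve lever, rad: 0 = shut (stop), 0.785 = half open, 1.57 = fully open (stop). Vertical axis; opens anticlockwise seen from above and stays where left (0.12 N m of friction). At 0 it points along +x of point valve_axis. Black ticks on the dial plate under it mark 0, 45 (longest) and 90 degrees.
- valve_grip (a point): Grip point on the valve lever, 75 from its axis, in the middle of the bar's height (105 above the bench); x along the lever, away from the axis. The lever is a grey bar 16 wide and 22 high that reaches 105 from the axis. Free space is below it.
- valve_axis (a point): Point on the valve's turning axis at the lever's mid height, 105 above the bench; fixed to the valve's stand (foot plate 100 x 80, pipe stub along its y 115 long, 58 above the bench). x = direction of the shut lever, y = direction of the fully open lever.
- prime_top (a point): Centre of the top face of the prime button, a round white push button 36 across on a low white control box (110 x 100 x 60 high). It points up; travel 7, fully down at about 5 N, springs back.
- prime (a joint): Prime button travel in m: 0 = released, 0.007 = fully down.
- jar: Bystander: small amber jar, 42 across, 60 high. Origin: centre of the underside.
- tape: Bystander: paper tape roll lying flat, 84 across, 24 high. Origin: centre of the underside.
- wash: Bystander: white bottle, 60 across, 130 high. Origin: centre of the underside.
- tipbox: Bystander: clear pipette-tip box, 120 (x) x 85 (y) x 64 high. Origin: centre of the underside.
Not all that is in view belongs to the job. What is shaped like the fresh3 but red is not meant.

How it is judged:
By the outcome, as a careful person would: the job done as asked, in the order asked, and still so for the second after the job is handed in, with the robot touching nothing.
Of fresh1, fresh2, fresh3 only 2 to 3 are there at a start; the rules pass over those that are not, and their reading is None.
Of spent1, spent2 only 1 to 2 are there at a start; the rules pass over those that are not, and their reading is None.
At some moment in a run one of fresh1, fresh2, fresh3, spent1, spent2 may be knocked a few centimetres aside while the robot is not near it.
It also fails if it takes over 210 s, if anything falls off the work surface, if the arm or the gripper's body presses on something with over 40 N, if the wrist force passes 120 N, or if a joint passes its speed limit or range.

ROBOT

A 7-joint arm with a two-finger parallel gripper is mounted at the origin on the work surface. World frame = base frame: x ahead of the robot, y to its left, z up, the work surface at z = 0. Lengths are in mm, angles in rad, forces in N, time in s.
With the tool pointing down it reaches from about 400 to 875 mm from the base axis. Payload 19.3 kg.
Tool frame: the origin (TCP) lies between the finger pads; the fingertips stand 25 mm ahead of it and the grasp point (between the pads) lies 6 mm ahead of it; z points along the fingers, y is the line along which they close (so a half turn about z gives the same grasp; the last joint's range is limited). The gripper opens to 85 mm and grips with 20 to 120 N. Pads are 22 mm wide; open, the fingers measure 114 mm over their backs; the gripper's body (76 mm by 85 mm) begins 54 mm behind the grasp point. The pads swing forward as they close: fully open they stand 13 mm farther back than shut.
Start: joints at [1.224, 0.521, -0.036, 1.599, 0.021, 1.021, -0.113], TCP at [170.771, -601.209, 256.291] pointing down, gripper open.
Joint ranges: [-2.91, 2.91], [-0.3, 2.13], [-1.5, 1.42], [0.17, 2.43], [-1.26, 4.41], [0.16, 1.93], [-2.52, 2.52]. Speed limits (rad/s): [1.89, 1.89, 2.39, 2.39, 3.01, 3.01, 3.01].

INTERFACE

Orientations are given as a rotation vector (axis times angle).
In Python, from workcell import status, optics, env gives the robot as it stands.
- The arm moves only by the tool move_arm, never from a script. Its argument "motion" is a list of rows, each a list of 2 entries, a list of its own where there are three numbers: the shift along the tool's x, y, z in mm, then the turn about the tool's z in rad. In form: [[[x, y, z], spin], ...]. A call has 1 to 8 rows; each row is the pose to reach, as a shift and turn from the pose commanded when the call began, along the tool's axes at that moment; what a row does not reach only later rows make up. A row lasts 1/8 s, in which the tool goes at most 62.5 mm and 10.7 degrees, less where a joint would pass 70% of its speed; a pose out of reach is approached as far as the arm can. A call with a gripper value outside its range is refused whole. "grip" is the finger opening in mm, from 0 to 85.4, set as the call begins (left out, the last holds). The fingers move at their own pace and stop on an object; "force" is the grip in N (left out, the last holds). Time passes only in rows, so rows that repeat a pose let the fingers close. It gives the time, the measured TCP pose, the force, the opening and the grip force at its end, in the units of the state.
- status.get_obs(): the state, without advancing time (a new reading comes with each control period).
- optics.get_image(name): name is "side" or "top"; returns the picture (384x512x3 uint8, red, green, blue); there is no depth.
- optics.camera_info(name): a dict with "camera_matrix" (3x3 intrinsics, pixels), "dist_coeffs" ([k1, k2, p1, p2, k3] as OpenCV has them; the pictures are not rectified), "rvec" (rotation vector, rad) and "tvec" (3), from world to camera coordinates, as OpenCV has them. Camera axes: x right, y down, z forward; pixel columns grow to the right and rows downward; lengths in mm; the calibration is good to about 2 mm. A picture is of the moment at which its call begins. camera_info takes no time and is no camera call.
- env.hand_in(): hands the job in; it is judged then, once.
The state is a dict: "time_s": time; "joint_pos": joint angles; "dq": joint speeds; "effort": joint torques, N m; "ee_pos": TCP position; "orientation": TCP orientation; "force": force on the tool from outside, world axes, zero at the start; "ft_torque": the same for the moment, N m; "opening": opening from 0.0 (shut) to 1.0 (fully open); "grasp_force": force on a finger pad.
Only numpy, scipy, OpenCV 4.12 (cv2) and the standard library are available. Lean on these libraries where they do the work, as an engineer would, in place of code of your own. Each camera call takes 0.05 s, during which the arm holds its last target. There are 200 camera calls.

## Working session

There is one attempt and no reset: what is moved stays moved. The work goes in short steps, Python scripts to look and compute and a tool call to move; the robot and the scene stay as the last step left them, time stands still between calls to the robot, and variables do not carry over. Pictures are saved under pics/ and viewed, at most 14 in all, crops included, and the job is handed in when it is done.

Besides the shell and the picture viewer there is one more tool, called after "Request:" by a JSON object that holds its "name" and its "arguments". move_arm: Moves the arm, as the interface text tells. Its arguments: {"type":"object","properties":{"motion":{"type":"array","items":{"type":"array"}},"grip":{"type":"number"},"force":{"type":"number"}},"required":["motion"]}

```bash
mkdir -p pics; cat > h.py <<'E'
import numpy as np, cv2
from workcell import status, optics, env
def snap(n,f):
    im=optics.get_image(n); cv2.imwrite(f'pics/{f}.png',im[:,:,::-1]); return im
def ray(n,uv):
    c=optics.camera_info(n);K=np.array(c['camera_matrix']);d=np.array(c['dist_coeffs'])
    R,_=cv2.Rodrigues(np.array(c['rvec'],float));t=np.array(c['tvec'],float).reshape(3)
    p=cv2.undistortPoints(np.array([[uv]],float),K,d)[0,0]
    return -R.T@t, R.T@np.array([p[0],p[1],1])
def atz(n,uv,z):
    o,d=ray(n,uv); return (o+d*(z-o[2])/d[2]).round(1)
def tri(a,b):
    o1,d1=ray('top',a);o2,d2=ray('side',b)
    s=np.linalg.lstsq(np.c_[d1,-d2],o2-o1,rcond=None)[0]
    p,q=o1+d1*s[0],o2+d2*s[1]; return ((p+q)/2).round(1),round(float(np.linalg.norm(p-q)),1)
def proj(n,P):
    c=optics.camera_info(n)
    return cv2.projectPoints(np.array(P,float).reshape(-1,1,3),np.array(c['rvec'],float),np.array(c['tvec'],float),np.array(c['camera_matrix']),np.array(c['dist_coeffs']))[0].reshape(-1,2).round(1)
E
python3 - <<'E'
from h import *
a=snap('top','t0');b=snap('side','s0')
for n,i in(('top',a),('side',b)):
    cv2.imwrite(f'pics/{n}0.png',cv2.resize(i[:,:,::-1],(800,600),interpolation=cv2.INTER_CUBIC)); print(n,ray(n,(256,192)))
print(status.get_obs())
E
```

```text
top (array([ 298.93437432,   74.68564473, 1306.58679281]), array([ 0.14369469, -0.01872185, -0.9895659 ]))
side (array([403.36220218, 767.90221381, 973.8478493 ]), array([ 0.07309504, -0.62629346, -0.77618127]))
{'time_s': 0.1, 'joint_pos': array([ 1.22381474,  0.5219572 , -0.03633446,  1.59992642,  0.02118093,
        1.02106108, -0.11282739]), 'dq': array([-0.00045689, -0.00132999,  0.0017174 , -0.00154185, -0.00081067,
       -0.00062584, -0.00309847]), 'effort': array([ 3.24821121e-03, -9.28496504e+01,  1.98394373e+00, -3.70538449e+01,
        1.81982748e-02,  5.35524421e-03,  8.58973863e-06]), 'ee_pos': array([ 170.69832196, -600.97280349,  255.79024125]), 'orientation': array([-3.11062361e+00, -4.33183405e-01,  2.80568141e-04]), 'force': array([ 0.06952268,  0.0928953 , -0.14767785]), 'ft_torque': array([-0.00380915, -0.00508463, -0.01614117]), 'grasp_force': 0.0, 'opening': 0.9998567239092921}
```

View pics/top0.png

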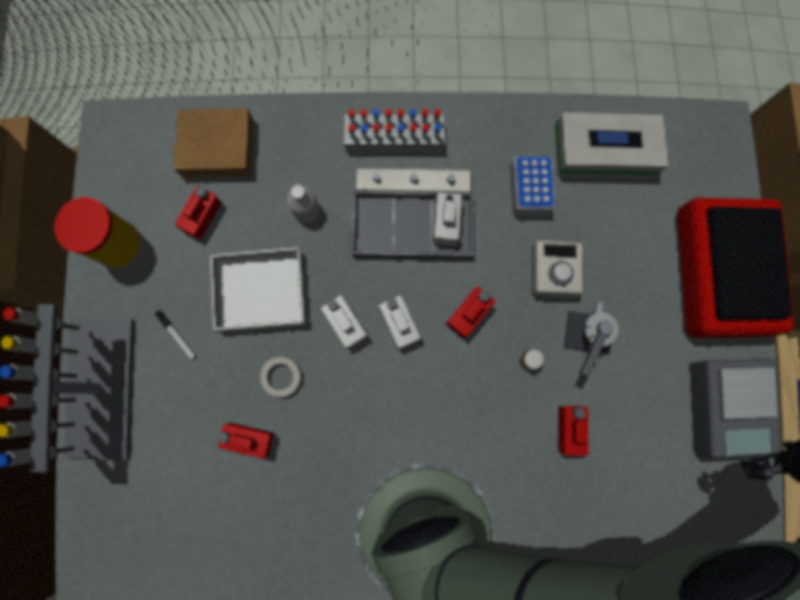

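View pics/side0.png

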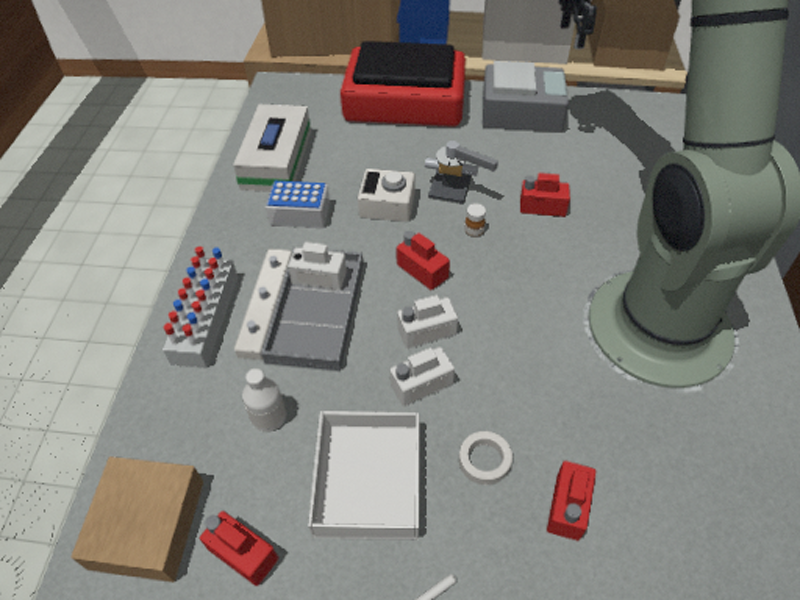

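The top view (800x600 scale) shows white packs at (344,323) and (400,322), both with a grey cap, so both fresh. The white pack at (448,218) in the bay has a black hole and is spent. The red look-alikes at (198,212), (471,312), (246,441) and (574,431) aren't meant. The valve lever points from about (605,325) to (585,382). I'll confirm in enlarged crops.

```bash
python3 - <<'E'
import cv2
t=cv2.imread('pics/t0.png');s=cv2.imread('pics/s0.png')
cv2.imwrite('pics/tc.png',cv2.resize(t[105:255,200:400],(800,600),interpolation=cv2.INTER_CUBIC))
cv2.imwrite('pics/sc.png',cv2.resize(s[80:260,150:350],(660,594),interpolation=cv2.INTER_CUBIC))
E
```

```text
(no output)
```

View pics/tc.png

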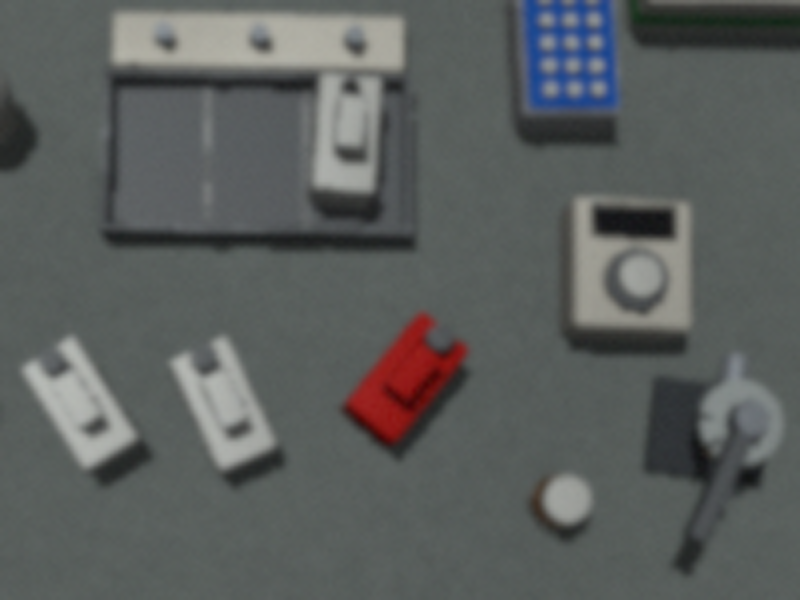

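View pics/sc.png

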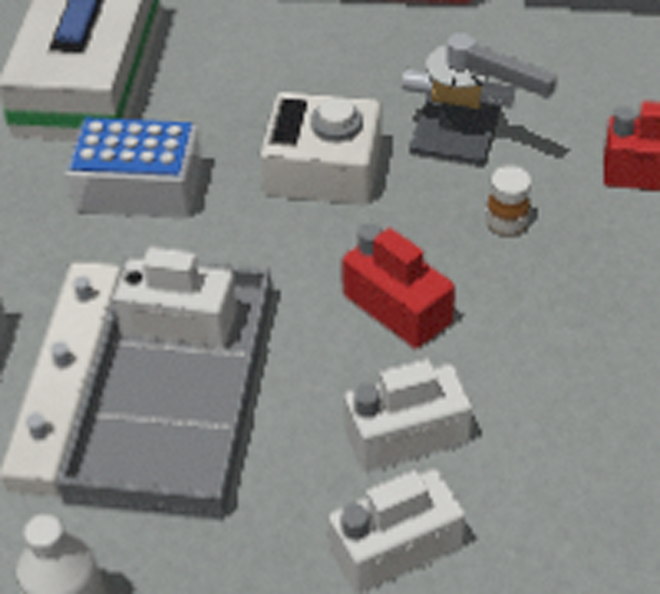

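Confirmed: the two capped white packs are fresh and the pack in the bay with the black hole is spent. The lever is between the shut and open ends of the dial. Next I'll triangulate.

```bash
cat >> h.py <<'E'
T=lambda u,v:(200+u/4-.4,105+v/4-.4)
S=lambda u,v:(150+u/3.3-.35,80+v/3.3-.35)
def box(x,y,z,a,L,W,H):
    c,s=np.cos(a),np.sin(a); return [[x+c*i-s*j,y+s*i+c*j,z+k] for i in(-L/2,L/2) for j in(-W/2,W/2) for k in(0,H)]
def wire(im,n,P,col=(0,255,0),k=1,o=(0,0)):
    p=((proj(n,P)-o+.5)*k-.5).round().astype(int)
    for i in range(8):
        for b in(1,2,4):
            if not i&b: cv2.line(im,tuple(map(int,p[i])),tuple(map(int,p[i|b])),col,1)
E
python3 - <<'E'
from h import *
pr=lambda n,*a:print(n,*a)
pr('capA',tri(T(53,355),S(353,515))); pr('capB',tri(T(205,355),S(365,392)))
pr('ribA',tri(T(79,394),S(398,487))); pr('ribB',tri(T(225,392),S(408,373)))
pr('ribS',tri(T(352,122),S(172,258)))
for nm,q in dict(A=[(22,368),(70,337),(143,440),(92,472)],B=[(170,362),(224,337),(280,440),(228,470)]).items():
    p=np.array([atz('top',T(*u),55) for u in q]); d=(p[0]+p[1]-p[2]-p[3])/2; pr(nm,p.mean(0),np.linalg.norm(d),np.arctan2(d[1],d[0]))
q=[(318,72),(382,75),(376,196),(310,190)]
p=np.array([atz('top',T(*u),67) for u in q]); d=(p[0]+p[1]-p[2]-p[3])/2; pr('S',p.mean(0),np.linalg.norm(d),np.arctan2(d[1],d[0]))
pr('bay outer rim z34',[atz('top',T(*u),34) for u in[(108,75),(104,240),(416,240)]])
pr('bay side',[atz('side',S(*u),34) for u in[(58,490),(222,510),(272,270)]])
pr('strip',[atz('top',T(*u),50) for u in[(112,12),(406,15),(404,72),(110,68)]])
pr('axis',tri(T(750,418),S(462,47)),'end',tri(T(697,533),S(550,80)))
pr('foot',[atz('top',T(*u),8) for u in[(655,378),(645,472)]],[atz('side',S(*u),8) for u in[(410,150),(487,162)]])
pr('prime',tri(T(640,273),S(336,110)))
pr('jar',tri(T(567,500),S(511,180)))
pr('emp',[atz('top',(u*.64,v*.64),50) for u,v in[(210,255),(300,248),(305,328),(213,332)]])
pr('emp side',[atz('side',(u*.64,v*.64),50) for u,v in[(320,412),(418,412),(420,535),(311,532)]])
pr('wash',tri((298*.64,190*.64),(255*.64,376*.64)))
E
```

```text
capA (array([472.9, 187.7,  77.7]), 1.9)
capB (array([473.4,  67.7,  79.3]), 0.8)
ribA (array([440.1, 166.2,  89.1]), 2.6)
ribB (array([440.8,  52.5,  89.8]), 2.9)
ribS (array([655.7, -50. , 100.8]), 0.8)
A [437.325 166.55   55.   ] 101.53764080379256 0.6043923392216766
B [438.325  51.5    55.   ] 96.26283031367818 0.4852520537584061
S [656.95  -48.875  67.   ] 101.21270918219716 -0.07862844201060208
bay outer rim z34 [array([717.8, 147.6,  34. ]), array([575.8, 150.3,  34. ]), array([ 574.6, -107.8,   34. ])]
bay side [array([721.1, 157.7,  34. ]), array([582.2, 164.5,  34. ]), array([ 577.8, -105.1,   34. ])]
strip [array([767.7, 143.7,  50. ]), array([ 764.4, -103. ,   50. ]), array([714.4, -99.8,  50. ]), array([718.6, 145.1,  50. ])]
axis (array([ 415.8, -354.1,  112.5]), 1.6) end (array([ 327.6, -307.2,  114.7]), 1.7)
foot [array([ 461.4, -311.2,    8. ]), array([ 382.4, -299.2,    8. ])] [array([ 462.4, -312.3,    8. ]), array([ 381.7, -300.9,    8. ])]
prime (array([ 535.8, -280.4,   83.7]), 1.6)
jar (array([ 358.1, -220.1,   59.5]), 1.3)
emp [array([579.6, 451. ,  50. ]), array([592.8, 259.7,  50. ]), array([424.3, 246.7,  50. ]), array([416.5, 438.6,  50. ])]
emp side [array([595.8, 265.3,  50. ]), array([438.5, 250.7,  50. ]), array([419.1, 449.8,  50. ]), array([575.1, 460.5,  50. ])]
wash (array([692.4, 254.7, 127.4]), 2.8)
```

```bash
cat > ov.py <<'E'
from h import *
def ov(items,im,n,f,x0,y0,w,h,k):
    im=cv2.resize(im[y0:y0+h,x0:x0+w,::-1],None,fx=k,fy=k,interpolation=cv2.INTER_CUBIC)
    for it in items: wire(im,n,box(*it),k=k,o=(x0,y0))
    cv2.imwrite(f'pics/{f}.png',im); return im
E
python3 - <<'E'
from ov import *
pk=lambda x,y,z,a:[(x,y,z,a,100,52,55),(x,y,z+55,a,44,22,33)]
lv=lambda h:(415.5+52*np.cos(h),-354.5+52*np.sin(h),94,h,106,16,22)
it=pk(438.5,166.5,0,.59)+pk(439,52,0,.49)+pk(656.5,-49.5,12,-.07)+[(645,21,0,-.01,140,260,34),(504,352,0,.088,160,190,50),lv(2.651),(415.5,-354.5,0,1.428,100,80,10),(535.8,-280.4,70,0,25,25,13)]
o=[]
a=ov(it,cv2.imread('pics/t0.png')[:,:,::-1],'top','ot',130,105,270,150,2.96)
b=ov(it,cv2.imread('pics/s0.png')[:,:,::-1],'side','os',140,85,220,260,2.3)
E
```

```text
(no output)
```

View pics/ot.png

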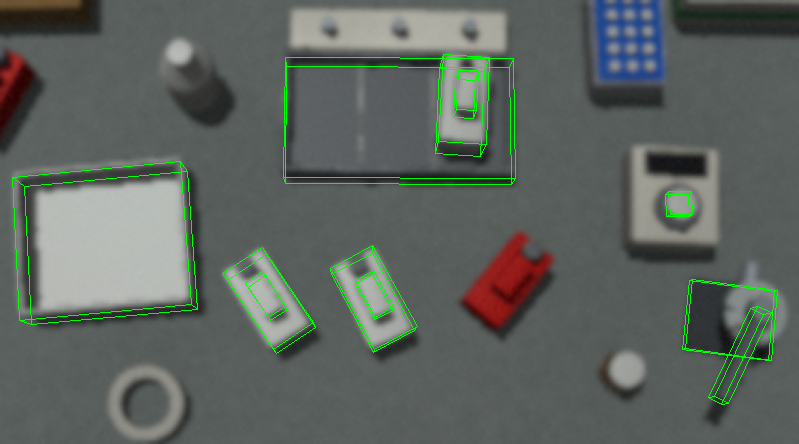

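View pics/os.png

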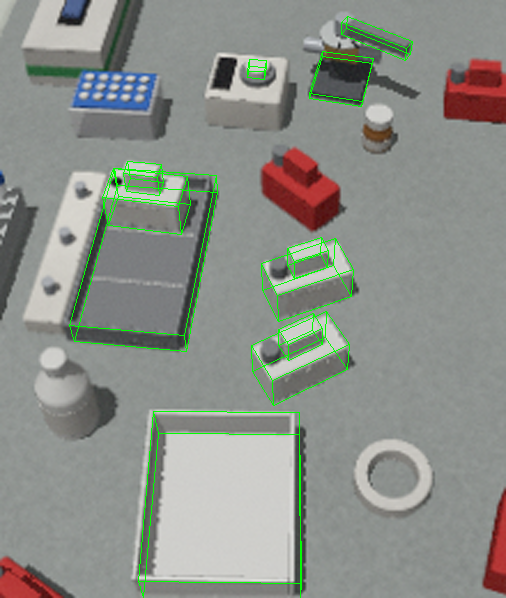

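Overlays match in both views. The lever is at about 1.22 rad, and its shut heading is about 1.43. Now a planner helper and the first move.

```bash
cat >> h.py <<'E'
def cur():
    o=status.get_obs(); R,_=cv2.Rodrigues(o['orientation']); return [*o['ee_pos'],np.arctan2(R[1,0],R[0,0])]
def rel(c,t):  # poses: x,y,z(TCP),heading of tool x
    d=np.subtract(t,c); h=c[3]; w=(-d[3]+np.pi)%(2*np.pi)-np.pi
    return [[round(float(np.cos(h)*d[0]+np.sin(h)*d[1]),1),round(float(np.sin(h)*d[0]-np.cos(h)*d[1]),1),round(float(-d[2]),1)],round(float(w),3)]
def lev(a,z=111,r=75):
    h=1.428+a; return [415.5+r*np.cos(h),-354.5+r*np.sin(h),z,h]
def plan(*T,c=None):
    c=cur() if c is None else c
    for t in T: print(rel(c,t)); c=t
E
python3 - <<'E'
from h import *
c=cur();print(c)
a=lev(1.22,200);m=a[:3]+[c[3]+1.25]
plan(m,a,lev(1.22))
s=lev(1.22)
print([rel(s,lev(1.22-.18*i)) for i in range(1,8)])
E
```

```text
[np.float64(170.69832195748836), np.float64(-600.9728034912922), np.float64(255.79024124781725), np.float64(0.27673892235986985)]
[[249.0, -222.4, 55.8], -1.25]
[[0.0, 0.0, -0.0], -1.121]
[[0.0, 0.0, 89.0], 0.0]
[[[-1.2, 13.4, -0.0], 0.18], [[-4.8, 26.4, -0.0], 0.36], [[-10.7, 38.6, -0.0], 0.54], [[-18.6, 49.5, -0.0], 0.72], [[-28.4, 58.7, -0.0], 0.9], [[-39.7, 66.1, -0.0], 1.08], [[-52.1, 71.4, -0.0], 1.26]]
```

Request:
{"name": "move_arm", "arguments": {"motion": [[[249,-222.4,56],-1.25],[[249,-222.4,56],-1.25],[[249,-222.4,56],-1.25],[[249,-222.4,56],-1.25],[[249,-222.4,56],-1.25],[[249,-222.4,56],-1.25],[[249,-222.4,56],-1.25],[[249,-222.4,56],-1.25]], "grip": 60, "force": 25}}

```text
time_s: 1.1
ee_pos: [349.4, -319.2, 200.1]
orientation: [-2.27, -2.171, -0.0]
force: [-0.2, -0.2, -0.6]
opening: 0.704
grasp_force: 0.0
```

Request:
{"name": "move_arm", "arguments": {"motion": [[[0,0,0],-1.121],[[0,0,0],-1.121],[[0,0,0],-1.121],[[0,0,0],-1.121],[[0,0,0],-1.121],[[0,0,0],-1.121],[[0,0,0],-1.121],[[0,0,0],-1.121]]}}

```text
time_s: 2.1
ee_pos: [349.3, -319.4, 200.3]
orientation: [-0.778, -3.044, -0.0]
force: [0.7, 0.9, 0.7]
opening: 0.703
grasp_force: 0.0
```

```bash
python3 - <<'E'
from h import *
c=cur();print(c,lev(1.22),status.get_obs()['joint_pos'].round(2)); plan(lev(1.22))
E
```

```text
[np.float64(349.31328743109583), np.float64(-319.4481372801091), np.float64(200.25162946082094), np.float64(2.641387632768842)] [np.float64(349.4522720804043), np.float64(-318.9655429665928), 111, 2.6479999999999997] [ 1.15  0.43 -0.68  2.02  0.37  0.81  1.33]
[[0.1, 0.5, 89.3], -0.007]
```

Request:
{"name": "move_arm", "arguments": {"motion": [[[0,0.5,45],-0.007],[[0,0.5,75],-0.007],[[0,0.5,89],-0.007],[[0,0.5,89],-0.007]]}}

```text
time_s: 2.6
ee_pos: [349.8, -318.6, 111.1]
orientation: [-0.759, -3.048, -0.001]
force: [0.1, -0.0, 0.0]
opening: 0.706
grasp_force: 0.0
```

Request:
{"name": "move_arm", "arguments": {"motion": [[[0,0,0],0],[[0,0,0],0],[[0,0,0],0],[[0,0,0],0],[[0,0,0],0]], "grip": 0}}

```text
time_s: 3.22
ee_pos: [349.7, -319.5, 112.0]
orientation: [0.759, 3.048, -0.002]
force: [-3.0, -1.6, 8.5]
opening: 0.187
grasp_force: 25.4
```

Request:
{"name": "move_arm", "arguments": {"motion": [[[-1.2,13.4,0],0.18],[[-4.8,26.4,0],0.36],[[-10.7,38.6,0],0.54],[[-18.6,49.5,0],0.72],[[-28.4,58.7,0],0.9],[[-39.7,66.1,0],1.08],[[-39.7,66.1,0],1.08]]}}

```text
time_s: 4.1
ee_pos: [416.8, -280.2, 112.0]
orientation: [2.219, 2.22, -0.001]
force: [0.2, -8.5, 6.6]
opening: 0.181
grasp_force: 25.9
```

```bash
python3 - <<'E'
from h import *
o=status.get_obs();c=cur();print(c,o['force'],o['opening'],o['grasp_force']); d=np.array(c[:2])-[415.5,-354.5];print(np.hypot(*d),np.arctan2(d[1],d[0])-1.428,c[3]-1.428)
plan(lev(.07),lev(0),lev(-.03))
E
```

```text
[np.float64(416.83842574907624), np.float64(-280.16237223393136), np.float64(111.99272903540314), np.float64(1.5711916434713407)] [ 0.24562633 -8.54449842  6.63965692] 0.1813775421970869 25.90389311313629
74.34967575835398 0.12479358454792067 0.14319164347134072
[[0.5, 4.1, 1.0], 0.073]
[[-0.2, 5.2, -0.0], 0.07]
[[-0.0, 2.2, -0.0], 0.03]
```

Request:
{"name": "move_arm", "arguments": {"motion": [[[0.3,4.1,0],0.073],[[0.2,9.3,0],0.143],[[0.2,9.3,0],0.143],[[0.2,9.3,0],0.143]]}}

```text
time_s: 4.6
ee_pos: [426.2, -280.6, 112.1]
orientation: [2.368, 2.058, 0.001]
force: [5.7, -11.8, -3.0]
opening: 0.182
grasp_force: 27.1
```

Request:
{"name": "move_arm", "arguments": {"motion": [[[0,2,0],0.03],[[0,2,0],0.03]]}}

```text
time_s: 4.85
ee_pos: [428.3, -280.9, 112.1]
orientation: [2.399, 2.022, 0.001]
force: [5.9, -12.3, -2.5]
opening: 0.18
grasp_force: 28.4
```

```bash
python3 - <<'E'
from h import *
o=status.get_obs();c=cur();print(c,o['force'],o['opening'],o['grasp_force']); d=np.array(c[:2])-[415.5,-354.5];print(np.hypot(*d),np.arctan2(d[1],d[0])-1.428,c[3]-1.428)
E
```

```text
[np.float64(428.3218010135597), np.float64(-280.85606292159235), np.float64(112.13935154501587), np.float64(1.4007976471686099)] [  5.85299245 -12.27295308  -2.46407974] 0.17996764371746354 28.396754264831543
74.75177623066749 -0.029581110507873376 -0.027202352831390053
```

Request:
{"name": "move_arm", "arguments": {"motion": [[[0,3,0],0.04],[[0,3,0],0.04]]}}

```text
time_s: 5.1
ee_pos: [429.6, -280.8, 112.0]
orientation: [2.441, 1.976, -0.002]
force: [-6.1, -8.0, 7.6]
opening: 0.182
grasp_force: 43.7
```

Request:
{"name": "move_arm", "arguments": {"motion": [[[0,3,0],0.04],[[0,3,0],0.04]]}}

```text
time_s: 5.35
ee_pos: [430.1, -280.9, 111.8]
orientation: [-2.478, -1.926, 0.007]
force: [-21.3, -3.2, 22.5]
opening: 0.185
grasp_force: 68.1
```

```bash
python3 - <<'E'
from h import *
o=status.get_obs();c=cur();print(c,o['force'],o['ft_torque'],o['opening'],o['grasp_force']); d=np.array(c[:2])-[415.5,-354.5];print(np.hypot(*d),np.arctan2(d[1],d[0])-1.428,c[3]-1.428)
E
```

```text
[np.float64(430.1138097801166), np.float64(-280.9354344782711), np.float64(111.76489316043872), np.float64(1.3213927848457623)] [-21.32126144  -3.21734989  22.51053015] [-0.73316756  4.26119841  1.63581217] 0.18547499220736277 68.14108519814909
75.0020582163595 -0.05330355085455607 -0.10660721515423766
```

Request:
{"name": "move_arm", "arguments": {"motion": [[[0,-3.5,0],-0.06],[[0,-3.5,0],-0.06]]}}

```text
time_s: 5.6
ee_pos: [429.4, -280.7, 112.0]
orientation: [2.42, 2.001, -0.001]
force: [-2.5, -9.1, 4.2]
opening: 0.185
grasp_force: 32.4
```

Request:
{"name": "move_arm", "arguments": {"motion": [[[0,0,0],0],[[0,0,0],0],[[0,0,0],0],[[0,0,-50],0],[[0,0,-100],0],[[0,0,-120],0]], "grip": 60}}

```text
time_s: 6.35
ee_pos: [430.3, -279.5, 234.0]
orientation: [2.419, 2.0, 0.002]
force: [-1.3, 0.1, -0.1]
opening: 0.702
grasp_force: 0.0
```

```bash
python3 - <<'E'
from h import *
o=status.get_obs();c=cur();print(c,o['force'],o['joint_pos'].round(2))
im=snap('top','t1');cv2.imwrite('pics/t1c.png',cv2.resize(im[165:255,330:430,::-1],(600,540),interpolation=cv2.INTER_CUBIC))
# spent: grasp TCP z = 12+77+6
a=[656.5,-49.5,200,-.07]
plan([*a[:3],c[3]-.72],a,[*a[:2],95,-.07],c=c)
E
```

```text
[np.float64(430.2503055229078), np.float64(-279.4581668825082), np.float64(233.97038469573448), np.float64(1.3818159545061548)] [-1.25183345  0.076664   -0.11659709] [ 0.69  0.38 -0.3   1.91  0.14  0.87  0.13]
[[268.4, 179.0, 34.0], 0.72]
[[0.0, 0.0, -0.0], 0.732]
[[0.0, -0.0, 105.0], 0.0]
```

View pics/t1c.png

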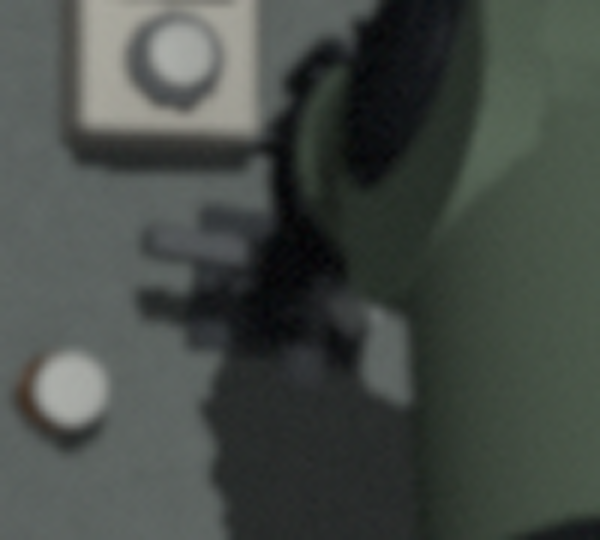

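The view is mostly hidden by the arm, though the lever tip near (150,240) points left, towards shut. I'll check again from the next pose. Now over the spent pack.

Request:
{"name": "move_arm", "arguments": {"motion": [[[268.4,179,0],0.72],[[268.4,179,0],0.72],[[268.4,179,0],0.72],[[268.4,179,0],0.72],[[268.4,179,0],0.72],[[268.4,179,10],0.72],[[268.4,179,34],0.72],[[268.4,179,34],0.72]]}}

```text
time_s: 7.4
ee_pos: [654.6, -49.7, 195.2]
orientation: [-2.97, -1.02, 0.006]
force: [0.3, 0.3, 0.2]
opening: 0.704
grasp_force: 0.0
```

Request:
{"name": "move_arm", "arguments": {"motion": [[[0,0,0],0.732],[[0,0,0],0.732],[[0,0,0],0.732],[[0,0,0],0.732],[[0,0,0],0.732],[[0,0,0],0.732]]}}

```text
time_s: 8.15
ee_pos: [655.8, -49.6, 197.8]
orientation: [-3.14, 0.105, -0.001]
force: [0.1, 0.1, -0.1]
opening: 0.701
grasp_force: 0.0
```

```bash
python3 - <<'E'
from ov import *
im=snap('top','t2');s=snap('side','s2')
L=lambda h:(415.5+52*np.cos(h),-354.5+52*np.sin(h),94,h,106,16,22)
A=ov([L(1.383)],im,'top','a',330,165,100,90,4)
B=ov([L(1.383),(656.5,-49.5,12,-.07,100,52,55)],s,'side','b',150,80,200,180,2.2)
h=max(A.shape[0],B.shape[0]);c=np.zeros((h,A.shape[1]+B.shape[1],3),np.uint8);c[:A.shape[0],:A.shape[1]]=A;c[:B.shape[0],A.shape[1]:]=B
cv2.imwrite('pics/ab.png',c[:,:800]);print(c.shape)
# detect knocks: diff fresh area
for n,x in(('top',im),('side',s)):
    d=cv2.absdiff(x,cv2.imread(f'pics/{n[0]}0.png')[:,:,::-1]).max(2)
    for q in((438.5,166.5,0),(439,52,0),(504,352,0)):
        u,v=proj(n,q)[0].astype(int); print(n,q,(d[v-15:v+15,u-15:u+15]>40).sum())
a=[656.5,-49.5,95,-.07]; print(cur()); plan(a)
E
```

```text
(396, 840, 3)
top (438.5, 166.5, 0) 0
top (439, 52, 0) 146
top (504, 352, 0) 0
side (438.5, 166.5, 0) 0
side (439, 52, 0) 0
side (504, 352, 0) 0
[np.float64(655.785661304532), np.float64(-49.51180556402463), np.float64(197.52158064040947), np.float64(-0.06796101629974695)]
[[0.7, -0.1, 102.5], 0.002]
```

View pics/ab.png

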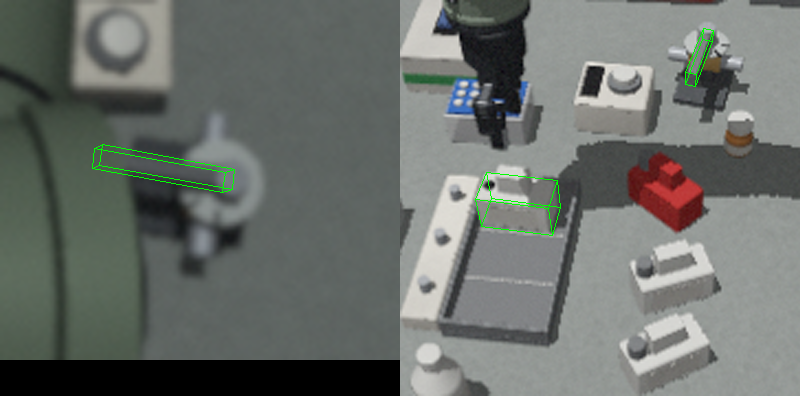

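The valve is shut: the lever matches the 1.383 heading in both views, square to the pipe. The spent pack hasn't moved. Grasping it.

Request:
{"name": "move_arm", "arguments": {"motion": [[[0.7,0,50],0],[[0.7,0,85],0],[[0.7,0,102.5],0],[[0.7,0,102.5],0],[[0.7,0,102.5],0]]}}

```text
time_s: 8.88
ee_pos: [657.3, -49.5, 96.2]
orientation: [-3.14, 0.11, -0.003]
force: [0.1, -0.3, 0.6]
opening: 0.703
grasp_force: 0.0
```

Request:
{"name": "move_arm", "arguments": {"motion": [[[0,0,0],0],[[0,0,0],0],[[0,0,0],0],[[0,0,0],0],[[0,0,0],0],[[0,0,-50],0],[[0,0,-105],0],[[0,0,-105],0]], "grip": 0, "force": 40}}

```text
time_s: 9.88
ee_pos: [658.3, -49.5, 204.1]
orientation: [-3.139, 0.111, -0.01]
force: [0.5, -0.1, -2.1]
opening: 0.249
grasp_force: 44.9
```

```bash
python3 - <<'E'
from h import *
o=status.get_obs();c=cur();print(c,o['force'],o['opening'],o['grasp_force'],o['joint_pos'].round(2))
# empties floor 5: drop TCP z = 95-12+5
t=[504,352,200,.088]
e=[504+48*np.sin(.088),352-45,0,0]  # local y=-45
x,y=504+45*np.sin(.088),352-45*np.cos(.088)
plan([x,y,200,.088],[x,y,89,.088])
E
```

```text
[np.float64(658.3377948761838), np.float64(-49.49824687080593), np.float64(204.1424372680899), np.float64(-0.07045677810900072)] [ 0.47396363 -0.1471169  -2.10471667] 0.24909754386580463 44.86242949962616 [-0.03  0.63  0.03  1.56 -0.02  0.95 -1.64]
[[-175.1, -345.2, 4.1], -0.158]
[[0.0, 0.0, 111.0], 0.0]
```

```bash
python3 - <<'E'
from h import *
plan([504,353,200,.088],[504,353,89,.088])
E
```

```text
[[-182.3, -390.6, 4.1], -0.158]
[[0.0, 0.0, 111.0], 0.0]
```

Request:
{"name": "move_arm", "arguments": {"motion": [[[-12,-25,0],0],[[-40,-85,0],0],[[-67,-144,0],-0.05],[[-94,-202,0],-0.1],[[-121,-260,0],-0.158],[[-148,-317,0],-0.158],[[-170,-365,0],-0.158],[[-182.3,-390.6,4],-0.158]]}}

```text
time_s: 10.88
ee_pos: [499.7, 356.8, 195.1]
orientation: [-3.137, -0.144, 0.002]
force: [1.6, 0.1, -1.6]
opening: 0.249
grasp_force: 44.7
```

Request:
{"name": "move_arm", "arguments": {"motion": [[[0,0,0],0],[[0,0,50],0],[[0,0,90],0],[[0,0,100],0],[[0,0,105],0],[[0,0,109],0],[[0,0,109],0]]}}

```text
time_s: 11.75
ee_pos: [502.8, 353.2, 88.2]
orientation: [-3.138, -0.137, -0.003]
force: [-0.0, -2.9, 6.7]
opening: 0.249
grasp_force: 46.0
```

```bash
python3 - <<'E'
from h import *
o=status.get_obs();print(cur(),o['force'],o['opening'])
E
```

```text
[np.float64(502.8340741878652), np.float64(353.2343579807225), np.float64(88.18258299898106), np.float64(0.08733657738800148)] [-3.50252500e-03 -2.94012821e+00  6.66050718e+00] 0.24859749652363097
```

Request:
{"name": "move_arm", "arguments": {"motion": [[[0,0,0],0],[[0,0,0],0],[[0,0,0],0],[[0,0,-50],0],[[0,0,-112],0],[[0,0,-112],0]], "grip": 60}}

```text
time_s: 12.5
ee_pos: [503.7, 354.3, 203.5]
orientation: [-3.134, -0.137, -0.009]
force: [0.1, -0.9, -0.4]
opening: 0.702
grasp_force: 0.0
```

```bash
python3 - <<'E'
from ov import *
s=snap('side','s3')
pk=lambda x,y,z,a:[(x,y,z,a,100,52,55)]
ov(pk(438.5,166.5,0,.59)+pk(439,52,0,.49)+pk(503,353,5,.088),s,'side','b3',100,90,270,270,2.2)
b=[439,52,200,.49]
plan(b,[*b[:2],83,.49]);print(cur())
E
```

```text
[[-89.9, 294.9, 1.0], -0.402]
[[0.0, 0.0, 117.0], 0.0]
[np.float64(502.78345935770295), np.float64(353.6517962825587), np.float64(200.96054756865976), np.float64(0.08759461578725666)]
```

View pics/b3.png

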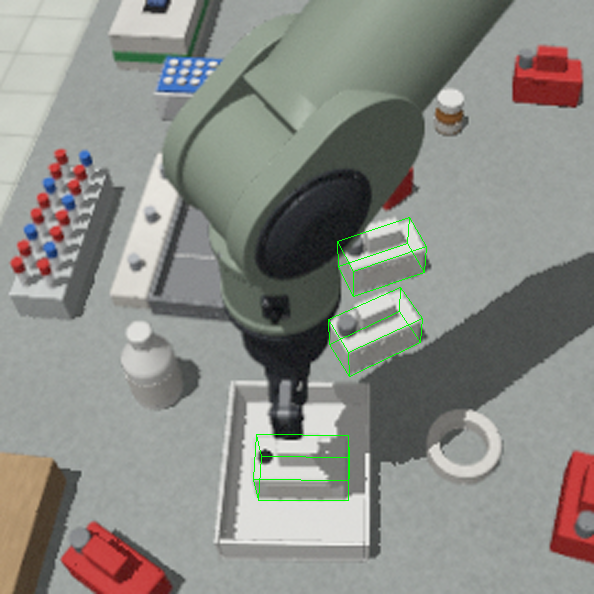

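The spent pack stands in the empties tray, and both fresh packs are where I measured them. Next, fresh pack A.

```bash
python3 - <<'E'
from h import *
a=[438.5,166.5,200,.59]
plan(a,[*a[:2],83,.59])
E
```

```text
[[-80.4, 180.8, 1.0], -0.502]
[[0.0, 0.0, 117.0], 0.0]
```

Request:
{"name": "move_arm", "arguments": {"motion": [[[-20,45,0],-0.15],[[-45,100,0],-0.3],[[-70,158,0],-0.45],[[-80.4,180.8,1],-0.502],[[-80.4,180.8,1],-0.502],[[-80.4,180.8,1],-0.502]]}}

```text
time_s: 13.3
ee_pos: [437.9, 166.6, 197.4]
orientation: [-3.006, -0.913, 0.001]
force: [-0.1, 0.4, -1.0]
opening: 0.7
grasp_force: 0.0
```

```bash
python3 - <<'E'
from h import *
print(cur());plan([438.5,166.5,83,.59])
E
```

```text
[np.float64(437.89819631759326), np.float64(166.60479287009926), np.float64(197.41566454733746), np.float64(0.5895151201935427)]
[[0.4, 0.4, 114.4], -0.0]
```

Request:
{"name": "move_arm", "arguments": {"motion": [[[0,0,55],0],[[0,0,95],0],[[0,0,116],0],[[0,0,116],0],[[0,0,116],0]]}}

```text
time_s: 13.92
ee_pos: [438.1, 166.7, 82.3]
orientation: [-3.006, -0.914, -0.001]
force: [0.1, 0.2, 0.7]
opening: 0.701
grasp_force: 0.0
```

Request:
{"name": "move_arm", "arguments": {"motion": [[[0,0,0],0],[[0,0,0],0],[[0,0,0],0],[[0,0,0],0],[[0,0,0],0],[[0,0,-50],0],[[0,0,-117],0],[[0,0,-117],0]], "grip": 0, "force": 50}}

```text
time_s: 14.92
ee_pos: [439.3, 166.5, 202.7]
orientation: [-3.005, -0.912, -0.01]
force: [0.2, 0.3, -2.9]
opening: 0.249
grasp_force: 49.9
```

```bash
python3 - <<'E'
from h import *
o=status.get_obs();print(cur(),o['force'],o['opening'],o['joint_pos'].round(2));t=[646,104,202,-.01];plan(t,[*t[:2],95,-.01])
E
```

```text
[np.float64(439.3416496897382), np.float64(166.51275719536122), np.float64(202.68962174707963), np.float64(0.5892344572100814)] [ 0.19512007  0.31134608 -2.92646567] 0.2493061816375606 [-0.35  0.35 -0.18  2.05  0.09  0.74 -1.56]
[[137.1, 166.8, 0.7], 0.599]
[[0.0, -0.0, 107.0], 0.0]
```

Request:
{"name": "move_arm", "arguments": {"motion": [[[20,24,0],0.1],[[50,60,0],0.25],[[80,97,0],0.4],[[110,133,0],0.55],[[130,158,0],0.599],[[137.1,166.8,0],0.599],[[137.1,166.8,0],0.599],[[137.1,166.8,0],0.599]]}}

```text
time_s: 15.92
ee_pos: [643.6, 104.1, 198.6]
orientation: [-3.141, 0.013, 0.001]
force: [0.1, 1.4, -1.6]
opening: 0.252
grasp_force: 49.8
```

```bash
python3 - <<'E'
from h import *
print(cur());plan([646,104,95,-.01])
E
```

```text
[np.float64(643.5560895334792), np.float64(104.08251982163566), np.float64(198.63901266198386), np.float64(-0.008137262465845146)]
[[2.4, 0.1, 103.6], 0.002]
```

Request:
{"name": "move_arm", "arguments": {"motion": [[[0,0,45],0],[[0,0,85],0],[[0,0,95],0],[[0,0,100],0],[[0,0,104],0],[[0,0,104],0]]}}

```text
time_s: 16.68
ee_pos: [644.9, 103.7, 95.6]
orientation: [-3.141, 0.015, -0.002]
force: [0.5, -0.5, -1.5]
opening: 0.248
grasp_force: 49.7
```

```bash
python3 - <<'E'
from h import *
o=status.get_obs();print(cur(),o['force'],o['opening'])
E
```

```text
[np.float64(644.8743019104965), np.float64(103.66742107069788), np.float64(95.61163063700984), np.float64(-0.009250319519906297)] [ 0.50461335 -0.49878552 -1.4770413 ] 0.24787064259002425
```

About 1 mm above the floor. I'll lower it a bit more, then release.

Request:
{"name": "move_arm", "arguments": {"motion": [[[0,0,1.2],0],[[0,0,2],0],[[0,0,2],0]]}}

```text
time_s: 17.05
ee_pos: [645.0, 103.8, 94.5]
orientation: [-3.141, 0.014, -0.002]
force: [-7.2, 0.9, 18.7]
opening: 0.252
grasp_force: 52.5
```

Request:
{"name": "move_arm", "arguments": {"motion": [[[0,0,0],0],[[0,0,0],0],[[0,0,0],0],[[0,0,-50],0],[[0,0,-110],0],[[0,0,-110],0]], "grip": 60}}

```text
time_s: 17.8
ee_pos: [646.5, 103.8, 207.5]
orientation: [-3.14, 0.015, -0.011]
force: [-0.3, -0.3, -1.2]
opening: 0.704
grasp_force: 0.0
```

```bash
python3 - <<'E'
from ov import *
s=snap('side','s4')
pk=lambda x,y,z,a:[(x,y,z,a,100,52,55)]
d=cv2.absdiff(s,cv2.imread('pics/s0.png')[:,:,::-1]).max(2)
u,v=proj('side',(439,52,40))[0].astype(int); print((d[v-18:v+18,u-18:u+18]>40).sum())
ov(pk(439,52,0,.49)+pk(645,103.7,12,-.01),s,'side','b4',120,100,220,200,2.5)
print(cur());plan([439,52,200,.49])
E
```

```text
273
[np.float64(645.3701929493857), np.float64(103.65209380504521), np.float64(204.91155460973349), np.float64(-0.00943560225150427)]
[[-205.9, 53.6, 4.9], -0.499]
```

View pics/b4.png

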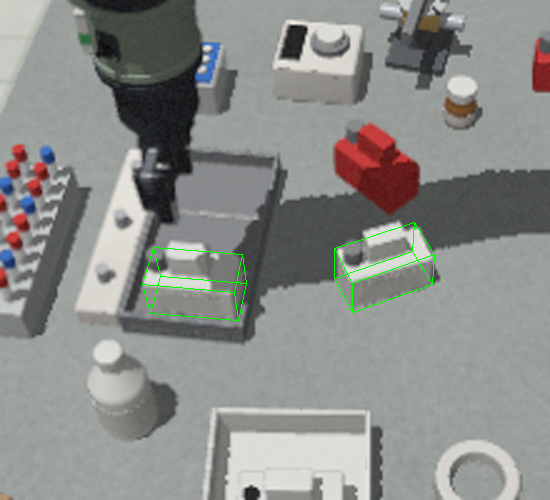

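Pack A stands flat in the bay and B hasn't moved. Now B.

Request:
{"name": "move_arm", "arguments": {"motion": [[[-25,6,0],-0.05],[[-70,18,0],-0.17],[[-115,30,0],-0.29],[[-160,42,0],-0.41],[[-190,50,2],-0.499],[[-205.9,53.6,5],-0.499],[[-205.9,53.6,5],-0.499],[[-205.9,53.6,5],-0.499]]}}

```text
time_s: 18.85
ee_pos: [438.7, 52.1, 197.6]
orientation: [-3.048, -0.761, 0.0]
force: [-0.2, -0.3, -0.3]
opening: 0.702
grasp_force: 0.0
```

```bash
python3 - <<'E'
from h import *
print(cur());plan([439,52,83,.49])
E
```

```text
[np.float64(438.7109702155598), np.float64(52.080903792938265), np.float64(197.5627172426963), np.float64(0.4896219470358659)]
[[0.2, 0.2, 114.6], -0.0]
```

Request:
{"name": "move_arm", "arguments": {"motion": [[[0,0,55],0],[[0,0,95],0],[[0,0,115],0],[[0,0,115],0],[[0,0,115],0]]}}

```text
time_s: 19.48
ee_pos: [438.8, 52.1, 83.4]
orientation: [-3.048, -0.762, -0.001]
force: [0.4, 0.3, 1.6]
opening: 0.707
grasp_force: 0.0
```

Request:
{"name": "move_arm", "arguments": {"motion": [[[0,0,0],0],[[0,0,0],0],[[0,0,0],0],[[0,0,0],0],[[0,0,0],0],[[0,0,-50],0],[[0,0,-117],0],[[0,0,-117],0]], "grip": 0}}

```text
time_s: 20.48
ee_pos: [439.7, 52.1, 203.5]
orientation: [3.048, 0.761, 0.01]
force: [-0.4, 0.1, -4.1]
opening: 0.25
grasp_force: 51.4
```

```bash
python3 - <<'E'
from h import *
o=status.get_obs();print(cur(),o['force'],o['opening']);plan([646,-61,202,-.01])
E
```

```text
[np.float64(439.67605379004885), np.float64(52.083566765796746), np.float64(203.5295001146482), np.float64(0.489326659142416)] [-0.42171837  0.08984023 -4.10531239] 0.25001400529607326
[[129.0, 196.8, 1.5], 0.499]
```

Request:
{"name": "move_arm", "arguments": {"motion": [[[16,25,0],0.05],[[44,68,0],0.17],[[74,113,0],0.3],[[104,158,0],0.42],[[124,188,0],0.499],[[129,196.8,0],0.499],[[129,196.8,0],0.499],[[129,196.8,0],0.499]]}}

```text
time_s: 21.48
ee_pos: [643.6, -60.3, 199.5]
orientation: [-3.141, 0.012, 0.002]
force: [0.0, -0.0, -3.2]
opening: 0.247
grasp_force: 51.4
```

```bash
python3 - <<'E'
from h import *
print(cur());plan([646,-61,95,-.01])
E
```

```text
[np.float64(643.6493306891517), np.float64(-60.342198046846626), np.float64(199.50791263348827), np.float64(-0.00795230783871385)]
[[2.4, 0.6, 104.5], 0.002]
```

Request:
{"name": "move_arm", "arguments": {"motion": [[[0,0,45],0],[[0,0,85],0],[[0,0,95],0],[[0,0,101],0],[[0,0,105],0],[[0,0,105.5],0],[[0,0,105.5],0]]}}

```text
time_s: 22.35
ee_pos: [645.4, -61.0, 95.7]
orientation: [-3.141, 0.015, -0.003]
force: [0.7, 1.1, 4.2]
opening: 0.242
grasp_force: 52.5
```

Request:
{"name": "move_arm", "arguments": {"motion": [[[0,0,0.5],0],[[0,0,0.5],0]]}}

```text
time_s: 22.6
ee_pos: [645.4, -61.0, 95.7]
orientation: [-3.141, 0.015, -0.004]
force: [-2.5, 0.9, 14.0]
opening: 0.25
grasp_force: 53.7
```

Request:
{"name": "move_arm", "arguments": {"motion": [[[0,0,0],0],[[0,0,0],0],[[0,0,0],0],[[0,0,-50],0],[[0,0,-110],0],[[0,0,-110],0]], "grip": 60}}

```text
time_s: 23.35
ee_pos: [646.5, -61.3, 208.5]
orientation: [3.141, -0.015, 0.011]
force: [0.4, -0.1, -0.9]
opening: 0.701
grasp_force: 0.0
```

```bash
cat >> h.py <<'E'
def lev(a,z=111,r=75):
    h=1.383+a; return [415.5+r*np.cos(h),-354.5+r*np.sin(h),z,h]
E
python3 - <<'E'
from h import *
o=status.get_obs();c=cur();print(c,o['force']);t=lev(0,200);plan([*t[:3],.69],t)
s=lev(0)
print([rel(s,lev(.1571*i)) for i in range(1,6)])
E
```

```text
[np.float64(646.5093612524267), np.float64(-61.335181919782265), np.float64(208.49337373198574), np.float64(-0.009537814874875547)] [ 0.44726198 -0.0799228  -0.90696743]
[[-214.9, 221.5, 8.5], -0.7]
[[0.0, 0.0, -0.0], -0.693]
[[[-0.9, -11.7, -0.0], -0.157], [[-3.7, -23.2, -0.0], -0.314], [[-8.2, -34.1, -0.0], -0.471], [[-14.3, -44.1, -0.0], -0.628], [[-22.0, -53.0, -0.0], -0.785]]
```

Request:
{"name": "move_arm", "arguments": {"motion": [[[-25,26,0],-0.1],[[-60,62,0],-0.2],[[-95,98,0],-0.32],[[-130,134,0],-0.44],[[-165,170,0],-0.56],[[-197,203,5],-0.66],[[-214.9,221.5,8.5],-0.7],[[-214.9,221.5,8.5],-0.7]]}}

```text
time_s: 24.35
ee_pos: [425.9, -282.0, 194.8]
orientation: [-2.957, -1.059, 0.002]
force: [0.7, 0.2, 1.0]
opening: 0.7
grasp_force: 0.0
```

Request:
{"name": "move_arm", "arguments": {"motion": [[[0,0,0],-0.15],[[0,0,0],-0.32],[[0,0,0],-0.5],[[0,0,0],-0.65],[[0,0,0],-0.693],[[0,0,0],-0.693]]}}

```text
time_s: 25.1
ee_pos: [427.8, -280.3, 195.2]
orientation: [-2.421, -2.002, -0.0]
force: [-1.3, -0.1, -0.4]
opening: 0.702
grasp_force: 0.0
```

```bash
python3 - <<'E'
from ov import *
s=snap('side','s5')
pk=lambda x,y,z,a:[(x,y,z,a,100,52,55)]
ov(pk(645.5,-61,12,-.01)+pk(645,103.7,12,-.01)+pk(503,353,5,.088),s,'side','b5',120,80,250,240,2.4)
print(cur());plan(lev(0,111))
E
```

```text
[np.float64(427.77500317316225), np.float64(-280.36565223272385), np.float64(195.20361338832956), np.float64(1.3811859432361697)]
[[-0.1, 1.8, 84.2], -0.002]
```

View pics/b5.png

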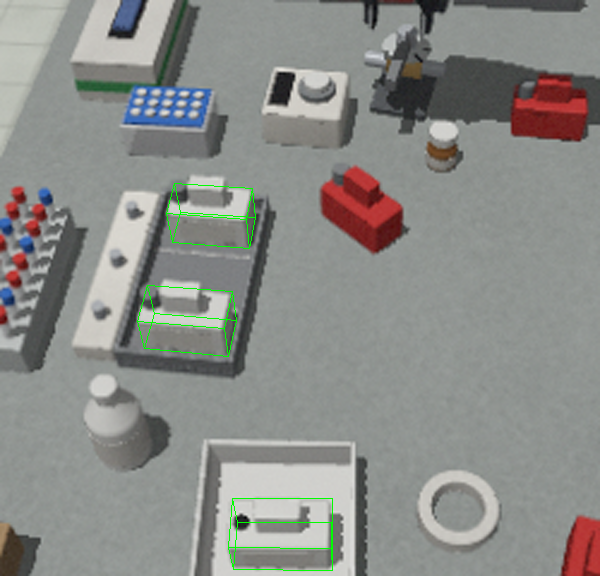

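Both fresh packs stand in the bay, at (210,215) and (187,320). The spent one is in the tray and the bench is otherwise clear of white packs. Now I'll grip the lever.

Request:
{"name": "move_arm", "arguments": {"motion": [[[0,1.8,40],0],[[0,1.8,70],0],[[0,1.8,84],0],[[0,1.8,84],0]]}}

```text
time_s: 25.65
ee_pos: [429.3, -280.7, 111.0]
orientation: [-2.419, -2.003, 0.001]
force: [0.3, -0.5, 0.1]
opening: 0.702
grasp_force: 0.0
```

Request:
{"name": "move_arm", "arguments": {"motion": [[[0,0,0],0],[[0,0,0],0],[[0,0,0],0],[[0,0,0],0],[[0,0,0],0]], "grip": 0, "force": 25}}

```text
time_s: 26.28
ee_pos: [429.4, -281.1, 112.0]
orientation: [2.418, 2.004, -0.0]
force: [-3.5, 2.0, 9.2]
opening: 0.18
grasp_force: 27.9
```

```bash
python3 - <<'E'
from h import *
o=status.get_obs();c=cur();d=np.array(c[:2])-[415.5,-354.5];print(c,o['force'],o['opening'],np.hypot(*d),np.arctan2(d[1],d[0])-1.383,c[3]-1.383)
E
```

```text
[np.float64(429.4124742158778), np.float64(-281.098660489049), np.float64(112.0134078247268), np.float64(1.3839423726185267)] [-3.48050992  1.98309291  9.1719889 ] 0.17997993651149846 74.70818951633991 0.00047859644247094657 0.000942372618526699
```

Request:
{"name": "move_arm", "arguments": {"motion": [[[-0.9,-11.7,0],-0.157],[[-3.7,-23.2,0],-0.314],[[-8.2,-34.1,0],-0.471],[[-14.3,-44.1,0],-0.628],[[-22,-53,0],-0.785],[[-22,-53,0],-0.785],[[-22,-53,0],-0.785],[[-22,-53,0],-0.785]]}}

```text
time_s: 27.28
ee_pos: [373.4, -293.3, 112.0]
orientation: [1.469, 2.776, -0.001]
force: [-2.5, -1.7, 8.6]
opening: 0.179
grasp_force: 25.3
```

```bash
python3 - <<'E'
from h import *
o=status.get_obs();c=cur();d=np.array(c[:2])-[415.5,-354.5];print(c,o['force'],o['opening'],np.hypot(*d),np.arctan2(d[1],d[0])-1.383,c[3]-1.383);plan(lev(.785))
E
```

```text
[np.float64(373.3549693489278), np.float64(-293.3186267199601), np.float64(112.04050441257792), np.float64(2.1680454576819477)] [-2.46911196 -1.67431896  8.5930572 ] 0.17898628848829 74.29242252754581 0.7910024850169868 0.7850454576819477
[[0.7, 0.4, 1.0], 0.0]
```

Lever at 45°. Release, rise and clear, then check.

Request:
{"name": "move_arm", "arguments": {"motion": [[[0,0,0],0],[[0,0,0],0],[[0,0,0],0],[[0,0,-50],0],[[0,0,-100],0],[[0,0,-100],0]], "grip": 60}}

```text
time_s: 28.02
ee_pos: [374.4, -293.5, 214.3]
orientation: [1.467, 2.772, -0.002]
force: [0.9, -0.1, -0.5]
opening: 0.704
grasp_force: 0.0
```

```bash
python3 - <<'E'
from h import *
print(cur());plan([535.8,-280.4,180,.8])
E
```

```text
[np.float64(374.37151804273043), np.float64(-293.51714241207674), np.float64(214.27873690139756), np.float64(2.1682896600307444)]
[[-80.0, 140.8, 34.3], 1.368]
```

Request:
{"name": "move_arm", "arguments": {"motion": [[[-15,26,0],0.17],[[-35,62,0],0.34],[[-55,97,0],0.52],[[-72,127,10],0.7],[[-80,140.8,20],0.87],[[-80,140.8,34],1.05],[[-80,140.8,34],1.22],[[-80,140.8,34],1.368]], "grip": 0}}

```text
time_s: 29.02
ee_pos: [534.2, -279.3, 176.0]
orientation: [-2.895, -1.217, 0.002]
force: [0.0, -0.2, 0.9]
opening: -0.003
grasp_force: 0.0
```

Request:
{"name": "move_arm", "arguments": {"motion": [[[0,0,0],0],[[0,0,30],0],[[0,0,55],0],[[0,0,55],0]]}}

```text
time_s: 29.52
ee_pos: [533.6, -279.1, 120.5]
orientation: [-2.889, -1.228, 0.004]
force: [0.1, -0.1, -0.0]
opening: 0.003
grasp_force: 0.0
```

```bash
python3 - <<'E'
from ov import *
o=status.get_obs();print(cur(),o['force'],o['opening'])
im=snap('top','t6');s=snap('side','s6')
h=1.383+.785
L=[(415.5+52*np.cos(h),-354.5+52*np.sin(h),94,h,106,16,22)]
A=ov(L,im,'top','a6',330,140,100,100,4); B=ov([],s,'side','b6',240,60,100,100,4)
cv2.imwrite('pics/ab6.png',np.hstack([A,B]));plan([535.8,-280.4,112,.8])
E
```

```text
[np.float64(533.5646953000918), np.float64(-279.08400954865857), np.float64(120.54127201539133), np.float64(0.8039872104771023)] [ 0.12809469 -0.12898179 -0.0086787 ] 0.003444953296591455
[[0.2, 1.3, 10.7], 0.003]
```

View pics/ab6.png

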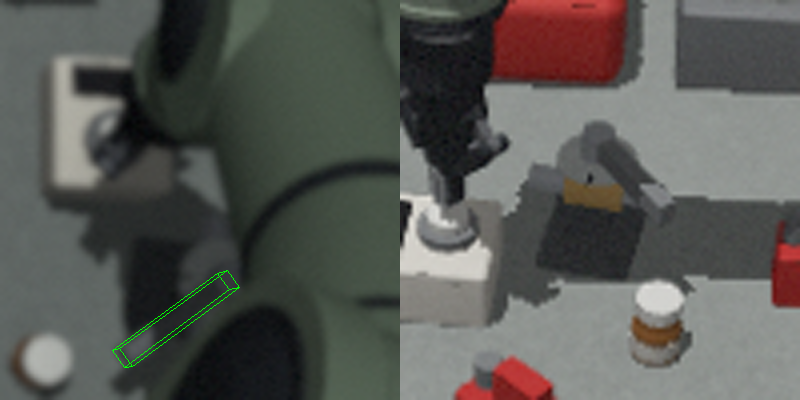

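The lever lies on its predicted 45° outline, and the fingertips are over the button. I'll press in small steps.

Request:
{"name": "move_arm", "arguments": {"motion": [[[0,0,5],0],[[0,0,8],0],[[0,0,10],0],[[0,0,12],0]]}}

```text
time_s: 30.12
ee_pos: [534.7, -279.6, 110.3]
orientation: [2.893, 1.225, 0.0]
force: [0.5, 0.4, -0.1]
opening: 0.001
grasp_force: 0.0
```

Request:
{"name": "move_arm", "arguments": {"motion": [[[0,0,2],0],[[0,0,4],0],[[0,0,4],0]]}}

```text
time_s: 30.5
ee_pos: [534.7, -279.6, 106.3]
orientation: [2.893, 1.225, 0.0]
force: [-0.1, 0.5, 1.7]
opening: 0.0
grasp_force: 1.1
```

Request:
{"name": "move_arm", "arguments": {"motion": [[[0,0,2],0],[[0,0,4],0],[[0,0,4],0]]}}

```text
time_s: 30.88
ee_pos: [534.7, -279.6, 102.2]
orientation: [2.893, 1.224, 0.0]
force: [-0.2, -0.1, 4.0]
opening: -0.001
grasp_force: 2.1
```

Request:
{"name": "move_arm", "arguments": {"motion": [[[0,0,1.5],0],[[0,0,3],0],[[0,0,3],0]]}}

```text
time_s: 31.25
ee_pos: [534.9, -279.6, 100.7]
orientation: [2.893, 1.224, 0.001]
force: [-7.9, 4.2, 28.8]
opening: -0.0
grasp_force: 14.5
```

Request:
{"name": "move_arm", "arguments": {"motion": [[[0,0,1],0],[[0,0,1],0]]}}

```text
time_s: 31.5
ee_pos: [534.9, -279.7, 100.4]
orientation: [2.892, 1.224, 0.001]
force: [-12.1, 6.5, 42.8]
opening: -0.001
grasp_force: 21.3
```

The button bottomed out (force jumped at about 101). Releasing and retreating to a clear pose.

Request:
{"name": "move_arm", "arguments": {"motion": [[[0,0,-5],0],[[0,0,-20],0],[[0,0,-60],0],[[0,0,-115],0],[[0,0,-150],0],[[0,0,-150],0]]}}

```text
time_s: 32.25
ee_pos: [535.5, -280.0, 251.4]
orientation: [2.89, 1.223, 0.005]
force: [-1.0, 0.3, -0.5]
opening: 0.001
grasp_force: 0.0
```

```bash
python3 - <<'E'
from h import *
print(cur());plan([400,-520,252,.8])
E
```

```text
[np.float64(535.5215213353465), np.float64(-279.9889287693194), np.float64(251.44320993957757), np.float64(0.8005979747587035)]
[[-266.6, 69.8, -0.6], 0.001]
```

```bash
python3 - <<'E'
from ov import *
s=snap('side','s7');h=2.168
pk=lambda x,y,z,a:[(x,y,z,a,100,52,55)]
ov(pk(645.5,-61,12,-.01)+pk(645,103.7,12,-.01)+pk(503,353,5,.088)+[(415.5+52*np.cos(h),-354.5+52*np.sin(h),94,h,106,16,22)],s,'side','b7',100,60,300,270,2.2)
E
```

```text
(no output)
```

View pics/b7.png

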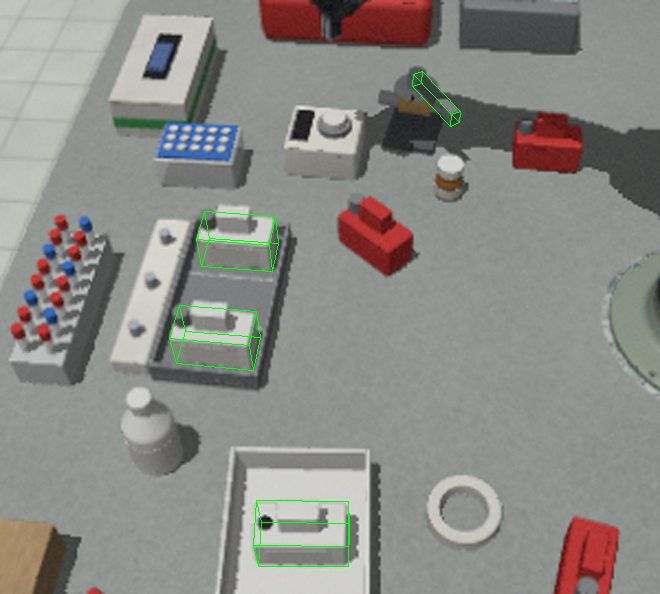

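Everything is in place: fresh packs at (238,240) and (215,335), the spent one at (300,532), the lever on its 45° outline, and the bystanders undisturbed. Handing in.

```bash
python3 -c "
from workcell import env
print(env.hand_in())"
```

```text
the job is handed in; nothing more can be done
None
```

The reagent change is done and handed in, with no verdict returned: valve shut, the one spent pack moved to the empties tray, both fresh packs stood in the bay, valve set to 45°, prime button pressed fully down and released.

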